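# Load a gas cartridge into a table-top stove and clamp it home

### The arm

A 6-joint arm with a two-finger parallel gripper is mounted at the origin on a cart in front of the work surface, level with it; the furniture and walls round the work are solid. World frame = base frame: x ahead of the robot, y to its left, z up, the work surface at z = 0. Lengths are in m, angles in rad, forces in N, time in s.
With the tool pointing down it reaches from about 0.3 to 0.875 m from the base axis. Payload 6.4 kg.
Tool frame: the origin (TCP) lies between the finger pads; the fingertips stand 25 mm ahead of it and the grasp point (between the pads) lies 6 mm ahead of it; z points along the fingers, y is the line along which they close (so a half turn about z gives the same grasp; the last joint's range is limited). The gripper opens to 85 mm and grips with 20 to 120 N. Pads are 22 mm wide; open, the fingers measure 114 mm over their backs; the gripper's body (76 mm by 85 mm) begins 54 mm behind the grasp point. The pads swing forward as they close: fully open they stand 13 mm farther back than shut.
Start: joints at [-1.543, 0.181, 1.607, -0, 1.354, -0.206], TCP at [0.133, -0.559, 0.256] pointing down, gripper open.
Joint ranges: [-2.99, 2.99], [-0.89, 2.07], [0.3, 2.58], [-1.14, 4.28], [0, 2.63], [-3.12, 3.12]. Speed limits (rad/s): [2.57, 2.57, 3.01, 3.14, 3.14, 3.14].

### API

Orientations are given as a unit quaternion [w, x, y, z].
In Python, from bench import ctrl gives the robot as it stands.
- The arm moves only by the tool servo_tool, never from a script. Its argument "series" is text: rows parted by semicolons, each of 7 numbers parted by spaces: the gripper command: -1 is fully open, 1 is shut, values between are in proportion, then the shift along the tool's x, y, z in m, then the turn, a rotation vector about the tool's x, y, z in degrees. A call has 1 to 12 rows; each row is the pose to reach, as a shift and turn from the pose commanded when the call began, along the tool's axes at that moment; what a row does not reach only later rows make up. A row lasts 1/12 s, in which the tool goes at most 41.7 mm and 7.16 degrees, less where a joint would pass 70% of its speed; a pose out of reach is approached as far as the arm can. A call with a gripper value outside its range is refused whole. The fingers move at their own pace and stop on an object; the grip force is fixed at half the most. Time passes only in rows, so rows that repeat a pose let the fingers close. It gives the time, the measured TCP pose, the force, the opening and the grip force at its end, in the units of the state.
- ctrl.get_obs(): the state, without advancing time (a new reading comes with each control period).
- ctrl.camera(name): name is "scene" or "top" or "wrist"; returns a dict with "img" (420x560x3 uint8, red, green, blue), "z_map" (420x560 float32, m along the optical axis (not along the pixel's ray), 0 where there is no reading), "fovy" (degrees; the focal length in pixels is half the picture's height over the tangent of half this angle, whatever the lens; pixels are square), "cx", "cy" (the principal point, pixels), "extrinsics" (4x4, takes a point from camera to world coordinates); the wrist camera has in their place "T_tool_cam" (4x4, takes a point from camera to tool coordinates, whose origin is the TCP and whose axes are the flange's). Camera axes: x right, y down, z forward; pixel columns grow to the right and rows downward; lengths in m; the calibration is good to about 2 mm. The wrist camera is an equidistant fisheye: a pixel r from the principal point sees the ray r / f radians off the axis. A picture is of the moment at which its call begins: read the wrist's pose just before it.
- ctrl.hand_in(): hands the job in; it is judged then, once.
The state is a dict: "time_s": time; "q": joint angles; "dq": joint speeds; "joint_efforts": joint torques, N m; "eef_pos": TCP position; "eef_rot": TCP orientation; "wrist_force": force on the tool from outside, world axes, zero at the start; "torque": the same for the moment, N m; "opening": opening from 0.0 (shut) to 1.0 (fully open); "grasp_force": force on a finger pad.
Only numpy, scipy, OpenCV 4.12 (cv2) and the standard library are available. Lean on these libraries where they do the work, as an engineer would, in place of code of your own. Each camera call takes 0.05 s, during which the arm holds its last target. There are 200 camera calls.

### The job

Get the table-top gas stove ready: roll the gas cartridge lying beside it until the notch in its collar points up, lay it in the stove's fuel bay with its nose toward the valve, and feel for the guide blade hidden under the hood: push it lightly toward the valve and turn it a little either way until the notch slips over the blade. Then swing the wire clamp over and press its bar down all the way, so that it drives the cartridge fully home and stays shut. Do not force the cartridge or the clamp, and leave everything else on the worktop where it stands.

Things in the scene. Friction and masses are not known exactly. Their poses are not given: they have to be found in the camera images.
- stove: table-top gas stove, steel, fixed, 330 mm deep (x), 350 wide (y); origin: centre of underside; yaw varies. Burner at the back: housing 56 mm high from x = -25 mm, pan supports to z = 87. Open fuel bay along the front: centre line parallel to y at x = -100, z = 52 mm; floor z = 14, front lip (x = -165) z = 28, so fingers fit beside the can. Regulator block with black knob at the right end, top z = 86
- bay (a point): where the cartridge's centre is when home: x -100, y -45.5, z 52 mm in the stove, axes as the stove's. V saddles (14 mm wide, 45 degree flanks) at stove y = -75 and +25 carry the can with its axis on the centre line. Lay it in 20 to 25 mm left (+y) of home, clear of hood and blade, then slide it right. Tilting the gripper that holds it turns it in the saddles. On the valve it is 8 mm short of home
- valve_tip (a point): centre of the tip of the spring valve at the bay's right end, on the centre line at stove y = -120 mm: brass, 20 mm across, sticks 10 mm out of the regulator's face (y = -130); the cartridge's stem presses it in 8 mm: about 11 N to start, 34 N when home
- hood_edge (a point): edge of the hood (74 mm wide, underside z = 83 mm, 19 mm out from the regulator's face). Under it a guide blade, 5.5 mm wide, sticks 15 mm out of the face, 20 mm from the centre line, on a stiff ring that may stand turned up to 0.3 rad from upright either way. It fits the notch within about 0.07 rad; otherwise it stops the collar 13 mm short of home and the clamp cannot close
- cartridge: gas cartridge: white can with steel ends, 62 mm diameter, 165 long, about 0.3 kg, lying right of the stove, free to roll (31 mm of rolling turns it 1 rad; it soon stops). Origin: middle of its axis. y = can axis: nose at y = -82.5, flat tail at +82.5; the 62 mm cylinder spans y -57.5 to +82.5. +z points through the collar's notch; at first it leans 1.1 rad from vertical toward the robot, nose to the right
- cartridge_nose (a point): centre of the cartridge's nose, at the rim of its collar: steel ring, 44 mm diameter, 16 mm long, brass stem inside (y = -82.5 mm of the cartridge)
- cartridge_notch (a point): the notch in the collar's rim, 10 mm wide, 16 mm long (y = -82.5, z = +20 mm of the cartridge)
- bail (a joint): angle of the wire clamp, rad: 0 fully closed (at its stop, just over dead centre), 1.5 to 1.75 open, standing up; stays where left, but the valve pushes it back open until it is over dead centre. Arms 46 mm either side of the centre line; a cross roller (18 mm diameter, 32 mm from the hinge) turns freely, bears on the can's flat tail and drives it right. Takes 1.5 N at the bar, up to about 6 N when driving
- pivot (a point): middle of the clamp's hinge axis, which is parallel to the stove's x: at x = -100, y = +78, z = 48 mm in the stove
- bail_bar (a point): middle of the clamp's hand bar: black sleeve, 14 mm diameter, 76 mm long, parallel to the stove's x, 110 mm from the hinge axis. Closed, it lies right of the hinge, 27 degrees above level (z = 98 mm) over the can; open, it stands up and leans left
- honey: honey jar with a green lid, 64 mm wide, 84 mm high; origin under its centre; bystander
- sardine_tin: flat tin, 63 x 105 x 23 mm; origin under its centre; bystander
- kitchen_timer: round kitchen timer, 61 mm wide, 49 mm high; bystander
- spice: glass spice jar with a green cap, 46 mm wide, 106 mm high; origin under its centre; bystander

How it is judged:
On the way:
1. the cartridge lies in the saddles of the bay, at most 30 mm short of home, notch up, with the clamp still open (x of cartridge in the frame of bay between -0.005 and 0.005 m and y of cartridge in the frame of bay between -0.002 and 0.03 m and z of cartridge in the frame of bay between -0.005 and 0.005 m and angle between the y axis of cartridge and the y axis of stove, either way round below 0.08 rad and angle between cartridge's own z axis and vertical below 0.45 rad and value of joint bail above 1 rad), for 0.2 s.
At the end, for the whole second after the job is handed in: the clamp is closed to within 0.06 rad of its stop and the cartridge is home: its centre within 3 mm along and 4 mm across the bay of the home point, its axis within 0.06 rad of the bay's, the notch on the blade (within 0.5 rad of straight up), at rest and released (x of cartridge in the frame of bay between -0.004 and 0.004 m and y of cartridge in the frame of bay between -0.003 and 0.003 m and z of cartridge in the frame of bay between -0.004 and 0.004 m and angle between the y axis of cartridge and the y axis of stove, either way round below 0.06 rad and angle between cartridge's own z axis and vertical below 0.5 rad and value of joint bail below 0.06 rad and linear speed of cartridge below 0.01 m/s and contact force between the fingers and cartridge below 0.3 N and contact force between the fingers and bail below 0.3 N); the robot touches nothing.
It fails at once if another thing on the worktop is moved more than 30 mm (distance of any of honey, sardine_tin, kitchen_timer, spice from where it was at the start of the episode above 0.03 m).
It fails at once if the clamp is forced: more than 60 N on it from the fingers (contact force between the fingers and bail above 60 N).
It fails at once if the cartridge is rammed: more than 150 N in all between it and the stove with its clamp (contact force between cartridge and stove above 150 N).
It also fails if it takes over 72 s, if anything falls off the work surface, if the arm or the gripper's body presses on something with over 40 N, if the wrist force passes 120 N, or if a joint passes its speed limit or range.

## Working session

There is one attempt and no reset: what is moved stays moved. The work goes in short steps, Python scripts to look and compute and a tool call to move; the robot and the scene stay as the last step left them, time stands still between calls to the robot, and variables do not carry over. Pictures are saved under pics/ and viewed, at most 10 in all, crops included, and the job is handed in when it is done.

Besides the shell and the picture viewer there is one more tool, called after "Request:" by a JSON object that holds its "name" and its "arguments". servo_tool: Moves the arm, as the interface text tells. Its arguments: {"type":"object","properties":{"series":{"type":"string"}},"required":["series"]}

```bash
mkdir -p pics; ls
cat > h.py <<'E'
import numpy as np, cv2, sys
from scipy.spatial.transform import Rotation as R
from bench import ctrl
def cam(n):
    o=ctrl.get_obs(); c=ctrl.camera(n); c['o']=o; c['f']=c['img'].shape[0]/2/np.tan(np.radians(c['fovy'])/2)
    if n=='wrist':
        c['E']=toolT(o)@np.array(c['T_tool_cam'])
    else: c['E']=np.array(c['extrinsics'])
    c['n']=n; return c
def toolT(o):
    T=np.eye(4); q=o['eef_rot']; T[:3,:3]=R.from_quat([q[1],q[2],q[3],q[0]]).as_matrix(); T[:3,3]=o['eef_pos']; return T
def rays(c,u,v):
    x=(np.asarray(u,float)-c['cx']);y=(np.asarray(v,float)-c['cy'])
    if c['n']=='wrist':
        r=np.hypot(x,y)+1e-9; t=np.tan(r/c['f'])/r
        return np.stack([x*t,y*t,np.ones_like(x)],-1)
    return np.stack([x/c['f'],y/c['f'],np.ones_like(x)],-1)
def pt(c,u,v):
    z=c['z_map'][np.asarray(v),np.asarray(u)]
    p=rays(c,u,v)*np.asarray(z)[...,None]
    return p@c['E'][:3,:3].T+c['E'][:3,3]
def cloud(c):
    v,u=np.mgrid[:420,:560]; return pt(c,u,v)
def proj(c,p):
    q=(np.asarray(p)-c['E'][:3,3])@c['E'][:3,:3]
    if c['n']=='wrist':
        r=np.hypot(q[...,0],q[...,1])+1e-12; t=np.arctan2(r,q[...,2])*c['f']/r
        return np.stack([c['cx']+q[...,0]*t,c['cy']+q[...,1]*t],-1)
    return np.stack([c['cx']+c['f']*q[...,0]/q[...,2],c['cy']+c['f']*q[...,1]/q[...,2]],-1)
def save(c,name,crop=None,s=1):
    im=c['img'][:,:,::-1]
    if crop: a,b,d,e=crop; im=im[b:e,a:d]
    cv2.imwrite('pics/'+name,cv2.resize(im,None,fx=s,fy=s,interpolation=cv2.INTER_CUBIC))
E
python3 - <<'E'
from h import *
import pickle
a=cam('top');b=cam('scene')
pickle.dump((a,b),open('c0.pkl','wb'))
im=np.vstack([a['img'],b['img']])[:,:,::-1]
cv2.imwrite('pics/a.png',cv2.resize(a['img'][:,:,::-1],(800,600),interpolation=cv2.INTER_CUBIC));cv2.imwrite('pics/b.png',cv2.resize(b['img'][:,:,::-1],(800,600),interpolation=cv2.INTER_CUBIC))
print(a['E'],b['E'],a['o'])
E
```

```text
pics
[[-2.33282853e-02 -9.90702591e-01  1.34030469e-01  3.59979341e-01]
 [-9.99724181e-01  2.34812216e-02 -4.39779828e-04  2.27590725e-03]
 [-2.71150812e-03 -1.34003760e-01 -9.90977114e-01  1.58065542e+00]
 [ 0.00000000e+00  0.00000000e+00  0.00000000e+00  1.00000000e+00]] [[-0.79815548 -0.47317287  0.37290115 -0.10751271]
 [-0.60232675  0.61415432 -0.50991859  0.87191885]
 [ 0.01226079 -0.63160265 -0.77519531  1.4331644 ]
 [ 0.          0.          0.          1.        ]] {'time_s': 0.0, 'q': array([-1.54328215e+00,  1.81575953e-01,  1.60800640e+00, -1.30210829e-05,
        1.35377342e+00, -2.06309723e-01]), 'dq': array([-0.00126094, -0.00038249,  0.00119222,  0.00031835, -0.0015812 ,
        0.0005221 ]), 'joint_efforts': array([-1.57142698e-03, -4.44880164e+01, -3.51343989e+01, -4.01206371e-04,
        8.92863987e-03, -1.01819694e-05]), 'eef_pos': array([ 0.13322066, -0.55883627,  0.25536525]), 'eef_rot': array([-8.78605338e-04,  9.93173029e-01,  1.16647150e-01,  7.23732069e-05]), 'wrist_force': array([-0.51911354, -0.48107671, -0.63724309]), 'torque': array([ 0.00028491, -0.06256649,  0.02789825]), 'grasp_force': 0.0, 'opening': 0.9968549771231735}
```

View pics/a.png

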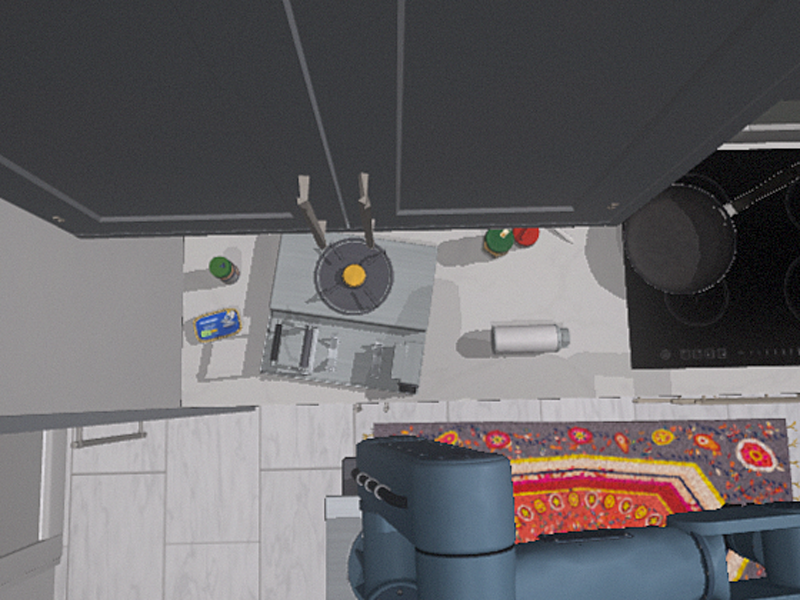

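View pics/b.png

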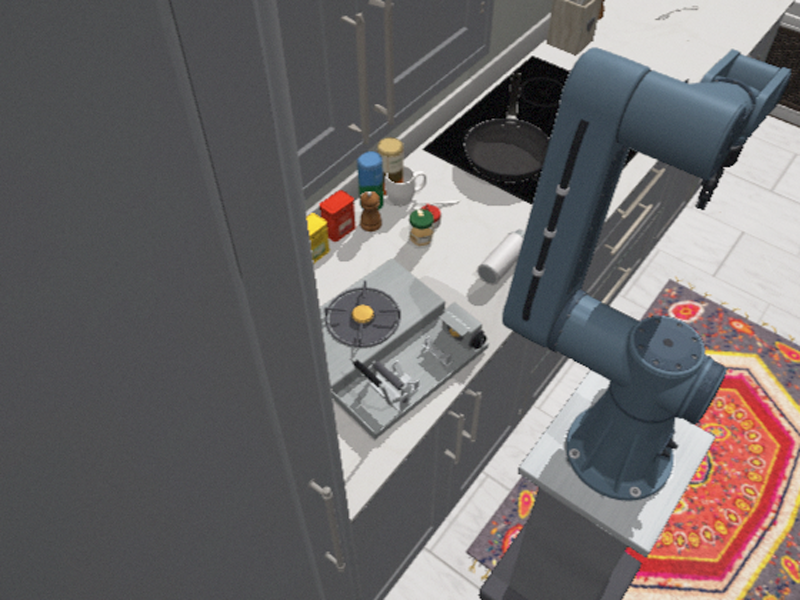

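The top view shows the stove (centre about px (350,310) of 800x600), the bail bar at left (279,345) with the clamp open, the regulator at right (405,370), and the cartridge at (530,338), nose right. Now I'll measure these.

Run:
```python
from h import *
import pickle
a,b=pickle.load(open('c0.pkl','rb'))
P=cloud(a); 
# cartridge
m=np.zeros((420,560),bool); m[215:265,335:415]=1
m&=(P[...,2]>0.02)&(P[...,2]<0.08)
p=P[m]; 
top=p[p[:,2]>0.05]
print('cart n',m.sum(), top.shape, 'zmax',np.percentile(p[:,2],98))
r=cv2.minAreaRect(p[:,:2].astype(np.float32)*1000); print(r, cv2.boxPoints(r))
c=top[:,:2].mean(0);u,s,vt=np.linalg.svd(top[:,:2]-c);print(c,vt[0],np.ptp((top[:,:2]-c)@vt[0]))
# stove housing top z~.056
m=np.zeros((420,560),bool); m[155:285,175:315]=1
h=P[m&(abs(P[...,2]-.056)<.006)]; r=cv2.minAreaRect(h[:,:2].astype(np.float32)*1000); print('housing',r,cv2.boxPoints(r))
h=P[m&(P[...,2]>.007)]; r=cv2.minAreaRect(h[:,:2].astype(np.float32)*1000); print('all',r,cv2.boxPoints(r))
for n,(u,v) in dict(bar=(196,242),knob=(284,270),honey=(349,169),ceil=(280,153),ceil2=(100,160),handle=(215,128)).items(): print(n,P[v,u])
save(a,'c.png',(175,200,315,290),5.7)
```

```text
cart n 1020 (698, 3) zmax 0.06419625913444614
((479.9956970214844, -298.11114501953125), (61.74076843261719, 168.52859497070312), 0.9014047980308533) [[ 447.8035  -214.34291]
 [ 450.45474 -382.85068]
 [ 512.18787 -381.8794 ]
 [ 509.53665 -213.37161]]
[ 0.4792184  -0.29040297] [-0.02164893  0.99976563] 0.16530724069974218
housing ((555.4215087890625, 98.44930267333984), (349.1254577636719, 326.4112548828125), 80.28163146972656) [[ 365.09085   -46.058357]
 [ 686.81793  -101.15833 ]
 [ 745.7522    242.95697 ]
 [ 424.0251    298.05695 ]]
all ((538.46044921875, 99.24088287353516), (379.2762145996094, 448.4241027832031), 0.13789813220500946) [[ 348.28326   322.99585 ]
 [ 349.3625   -125.426926]
 [ 728.63763  -124.514084]
 [ 727.5584    323.9087  ]]
bar [0.4789744  0.25506017 0.0118324 ]
knob [ 0.3829845  -0.02223023  0.06574858]
honey [ 0.68929398 -0.23173396  0.08201657]
ceil [ 0.60952388 -0.01140652  0.61024932]
ceil2 [0.61006695 0.36112742 0.58518144]
handle [0.60085835 0.09491714 0.81394606]
```

View pics/c.png

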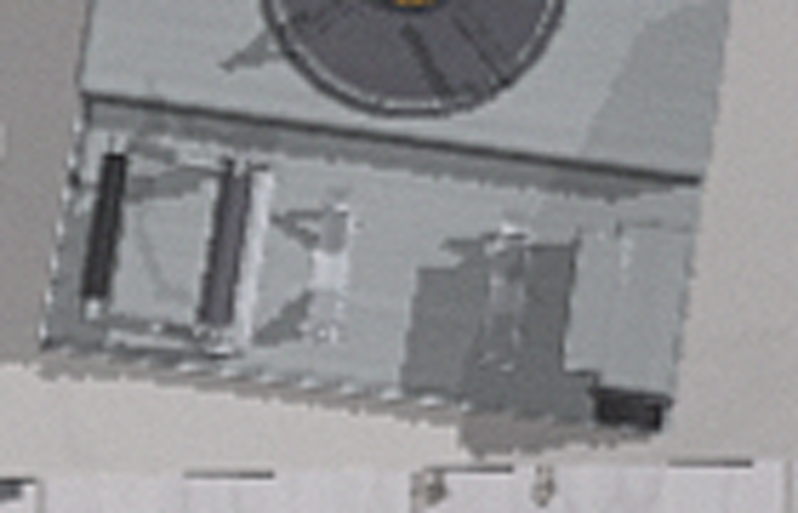

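```bash
cat >> h.py <<'E'
def Rt(yaw,tilt=0):  # tool x along yaw-rotated +y, z down, then tilt about tool x (rad)
    B=np.array([[0,1,0],[1,0,0],[0,0,-1.]]).T
    return R.from_euler('z',yaw).as_matrix()@B@R.from_euler('x',tilt).as_matrix()
def go(p,Rm):
    T=toolT(ctrl.get_obs()); d=T[:3,:3].T@(np.array(p)-T[:3,3]); r=R.from_matrix(T[:3,:3].T@Rm).as_rotvec(degrees=True)
    print('move',np.round(d,4),np.round(r,2)); return d,r
E
python3 - <<'E'
from h import *
go([.472,-.285,.25],Rt(0))
E
```

```text
move [ 0.393  -0.1879  0.0059] [-6.00e-02 -8.00e-02 -7.66e+01]
```

Request:
{"name": "servo_tool", "arguments": {"series": "1 0.393 -0.188 0.006 0 0 -76.6;1 0.393 -0.188 0.006 0 0 -76.6;1 0.393 -0.188 0.006 0 0 -76.6;1 0.393 -0.188 0.006 0 0 -76.6;1 0.393 -0.188 0.006 0 0 -76.6;1 0.393 -0.188 0.006 0 0 -76.6;1 0.393 -0.188 0.006 0 0 -76.6;1 0.393 -0.188 0.006 0 0 -76.6;1 0.393 -0.188 0.006 0 0 -76.6;1 0.393 -0.188 0.006 0 0 -76.6;1 0.393 -0.188 0.006 0 0 -76.6;1 0.393 -0.188 0.006 0 0 -76.6"}}

```text
time_s: 1.1
eef_pos: [0.4745, -0.2821, 0.2498]
eef_rot: [-0.0, 0.704, 0.71, 0.001]
wrist_force: [0.5, -0.7, -0.1]
opening: -0.001
grasp_force: 0.0
```

Run:
```python
from h import *
c=cam('wrist'); print(c['o']['eef_pos'],c['o']['opening'],c['T_tool_cam'],c['f'])
P=cloud(c)
w=proj(c,[[.480,-.298,.062],[.480,-.3805,.031]]);print(w)
m=(P[...,2]>.045)&(P[...,2]<.075)&(P[...,0]>.4)&(P[...,0]<.56)&(P[...,1]<-.2)&(P[...,1]>-.4)&(c['z_map']>.1)
p=P[m];print(len(p),np.percentile(p,[0,2,50,98,100],axis=0))
save(c,'w1.png',None,1.42)
go([.472,-.285,.25],Rt(0))
```

```text
[ 0.47448738 -0.28206317  0.24979761] -0.0011611345446146716 [[-1.16705535e-03 -9.59903881e-01 -2.80326912e-01  7.05790037e-02]
 [ 9.99999246e-01 -1.01287752e-03 -6.94865165e-04 -1.22154606e-03]
 [ 3.83066941e-04 -2.80327511e-01  9.59904339e-01 -1.18614355e-01]
 [ 0.00000000e+00  0.00000000e+00  0.00000000e+00  1.00000000e+00]] 325.19226210127806
[[282.70727444 204.01882234]
 [281.10723763 265.55365968]]
7115 [[ 0.45206378 -0.36077621  0.04500708]
 [ 0.45400911 -0.35043502  0.04649739]
 [ 0.48068336 -0.27924042  0.05967161]
 [ 0.50731513 -0.21945954  0.06361323]
 [ 0.5098678  -0.21733311  0.06486777]]
move [-0.0014 -0.001  -0.0003] [-0.04 -0.04  0.2 ]
```

View pics/w1.png

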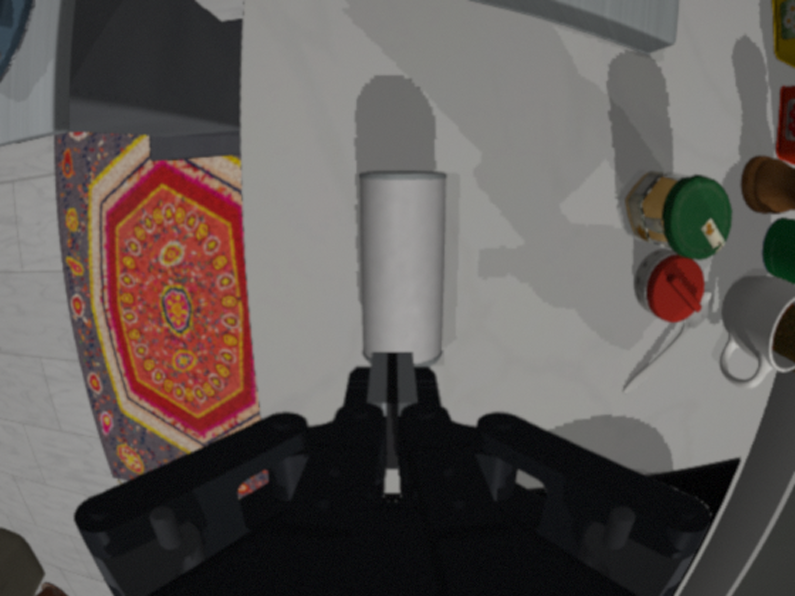

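The picture shows the can at px (403,265), with the nose hidden behind the fingers. The can's axis is at x≈0.481. I'll roll it from the top with the closed fingertips.

Request:
{"name": "servo_tool", "arguments": {"series": "1 -0.002 -0.001 0.12 0 0 0;1 -0.002 -0.001 0.12 0 0 0;1 -0.002 -0.001 0.12 0 0 0;1 -0.002 -0.001 0.15 0 0 0;1 -0.002 -0.001 0.158 0 0 0;1 -0.002 -0.001 0.16 0 0 0;1 -0.002 -0.001 0.161 0 0 0;1 -0.002 -0.001 0.162 0 0 0;1 -0.002 -0.001 0.163 0 0 0;1 -0.002 -0.001 0.163 0 0 0"}}

```text
time_s: 1.98
eef_pos: [0.4718, -0.2884, 0.089]
eef_rot: [0.002, 0.707, 0.707, 0.0]
wrist_force: [0.5, -0.1, -0.2]
opening: -0.001
grasp_force: 0.0
```

Request:
{"name": "servo_tool", "arguments": {"series": "1 0.002 0.001 0.001 0 0 0;1 0.002 0.001 0.001 0 0 0;1 0.002 0.001 0.002 0 0 0;1 0.002 0.001 0.002 0 0 0"}}

```text
time_s: 2.32
eef_pos: [0.4728, -0.2855, 0.0866]
eef_rot: [0.001, 0.707, 0.707, 0.0]
wrist_force: [0.1, 3.1, 7.9]
opening: 0.0
grasp_force: 3.8
```

Request:
{"name": "servo_tool", "arguments": {"series": "1 0 0.003 0 0 0 0;1 0 0.006 0 0 0 0;1 0 0.01 0 0 0 0;1 0 0.014 0 0 0 0;1 0 0.018 0 0 0 0;1 0 0.022 0 0 0 0;1 0 0.026 0 0 0 0;1 0 0.029 0 0 0 0;1 0 0.031 0 0 0 0;1 0 0.032 0 0 0 0;1 0 0.032 0 0 0 0;1 0 0.032 0 0 0 0"}}

```text
time_s: 3.32
eef_pos: [0.5053, -0.2852, 0.0869]
eef_rot: [0.001, 0.707, 0.707, 0.001]
wrist_force: [0.2, 4.2, 8.7]
opening: 0.001
grasp_force: 4.5
```

Request:
{"name": "servo_tool", "arguments": {"series": "1 0 0 -0.01 0 0 0;1 0 0 -0.02 0 0 0;1 0 -0.015 -0.02 0 0 0;1 0 -0.015 -0.02 0 0 0"}}

```text
time_s: 3.65
eef_pos: [0.4881, -0.2857, 0.1064]
eef_rot: [0.0, 0.707, 0.707, -0.0]
wrist_force: [0.4, -1.0, 0.8]
opening: -0.002
grasp_force: 0.0
```

Run:
```python
from h import *
c=cam('wrist'); print(c['o']['eef_pos'],c['o']['q'])
P=cloud(c)
m=(P[...,2]>.045)&(P[...,2]<.075)&(P[...,0]>.4)&(P[...,0]<.56)&(P[...,1]<-.2)&(P[...,1]>-.265)&(c['z_map']>.06)
p=P[m];print(len(p),np.percentile(p,[0,2,50,98,100],axis=0))
```

```text
[ 0.48810113 -0.28570523  0.10640008] [-7.39066126e-01  3.39994897e-01  1.74185518e+00 -7.03166545e-04
  1.05930476e+00 -7.38504366e-01]
8901 [[ 0.46494268 -0.26499685  0.04504386]
 [ 0.46782763 -0.26396375  0.04670042]
 [ 0.493092   -0.24020735  0.06003373]
 [ 0.51996813 -0.21804635  0.06355414]
 [ 0.52235087 -0.2170783   0.06518761]]
```

Request:
{"name": "servo_tool", "arguments": {"series": "1 0 -0.003 0.012 0 0 0;1 0 -0.003 0.016 0 0 0;1 0 -0.003 0.018 0 0 0;1 0 -0.003 0.019 0 0 0;1 0 -0.003 0.0205 0 0 0;1 0 -0.003 0.0205 0 0 0"}}

```text
time_s: 4.2
eef_pos: [0.4874, -0.285, 0.0864]
eef_rot: [0.0, 0.707, 0.707, 0.001]
wrist_force: [-1.6, 6.6, 16.9]
opening: -0.002
grasp_force: 8.3
```

Request:
{"name": "servo_tool", "arguments": {"series": "1 0 0.003 0 0 0 0;1 0 0.006 0 0 0 0;1 0 0.01 0 0 0 0;1 0 0.014 0 0 0 0;1 0 0.018 0 0 0 0;1 0 0.022 0 0 0 0;1 0 0.026 0 0 0 0;1 0 0.03 0 0 0 0;1 0 0.034 0 0 0 0;1 0 0.037 0 0 0 0;1 0 0.038 0 0 0 0;1 0 0.038 0 0 0 0"}}

```text
time_s: 5.2
eef_pos: [0.5261, -0.2847, 0.0864]
eef_rot: [0.001, 0.707, 0.707, 0.001]
wrist_force: [1.5, 6.1, 14.2]
opening: 0.0
grasp_force: 7.4
```

Request:
{"name": "servo_tool", "arguments": {"series": "-1 0 0 -0.015 0 0 0;-1 0 0 -0.05 0 0 0;-1 -0.19 -0.018 -0.09 0 0 0;-1 -0.19 -0.018 -0.09 0 0 0;-1 -0.19 -0.018 -0.09 0 0 0;-1 -0.19 -0.018 -0.09 0 0 0;-1 -0.19 -0.018 -0.09 0 0 0;-1 -0.19 -0.018 -0.09 0 0 0"}}

```text
time_s: 5.87
eef_pos: [0.5047, -0.482, 0.1757]
eef_rot: [0.002, 0.709, 0.705, -0.001]
wrist_force: [-1.1, -0.1, 0.5]
opening: 1.001
grasp_force: 0.0
```

Run:
```python
from h import *
c=cam('wrist'); print(c['o']['eef_pos'])
P=cloud(c)
m=(P[...,2]>.045)&(P[...,2]<.075)&(P[...,0]>.4)&(P[...,0]<.58)&(P[...,1]<-.2)&(P[...,1]>-.4)&(c['z_map']>.06)
p=P[m];print(len(p),np.percentile(p,[0,2,50,98,100],axis=0))
for lo in (-.36,-.26):
  k=p[abs(p[:,1]-lo-.02)<.01]; print(lo, np.percentile(k[:,0],[2,98]).mean())
w=proj(c,[.505,-.375,.05]);print(w)
x,y=w.astype(int); print(P[y-15:y+20:5,x-25:x+26:5,2].round(3))
np.save('o.npy',0)
import pickle;pickle.dump(c,open('c1.pkl','wb'))
save(c,'w2.png',(max(x-40,0),max(y-40,0),x+40,y+35),8)
print(max(x-40,0),max(y-40,0))
```

```text
[ 0.50473268 -0.48196008  0.17567752]
4832 [[ 0.46058436 -0.38301866  0.04501611]
 [ 0.46323723 -0.38142596  0.04608629]
 [ 0.49051414 -0.35124846  0.05678438]
 [ 0.51508406 -0.32537203  0.0635486 ]
 [ 0.51792196 -0.31927494  0.06521652]]
-0.36 0.4893229065777679Traceback (most recent call last):
  File "<stdin>", line 7, in <module>
    return _quantile_unchecked(
        a, q, axis, out, overwrite_input, method, keepdims, weights)
    return _ureduce(a,
                    func=_quantile_ureduce_func,
    ...<5 lines>...
                    overwrite_input=overwrite_input,
                    method=method)
    r = func(a, **kwargs)
    result = _quantile(arr,
                       quantiles=q,
    ...<2 lines>...
                       out=out,
                       weights=wgt)
    slices_having_nans = np.isnan(arr[-1, ...])
                                  ~~~^^^^^^^^^
IndexError: index -1 is out of bounds for axis 0 with size 0
```

Run:
```python
from h import *
c=cam('wrist'); P=cloud(c)
m=(P[...,2]>.05)&(P[...,2]<.075)&(P[...,0]>.4)&(P[...,0]<.58)&(P[...,1]<-.2)&(P[...,1]>-.36)&(c['z_map']>.06)
p=P[m]
for lo in np.arange(-.36,-.3,.01):
  k=p[abs(p[:,1]-lo-.005)<.005,0]
  if len(k)>20:print(round(lo,3), np.percentile(k,[2,98]),len(k))
x,y=proj(c,[.49,-.375,.05]).astype(int);print(x,y)
import pickle;pickle.dump(c,open('c1.pkl','wb'))
save(c,'w2.png',(x-60,max(y-50,0),x+60,y+40),6.6)
```

```text
-0.36 [0.4657112  0.51259678] 916
-0.35 [0.46558656 0.51316071] 866
-0.34 [0.46551664 0.5127393 ] 848
-0.33 [0.46462368 0.51279762] 660
256 70
```

View pics/w2.png

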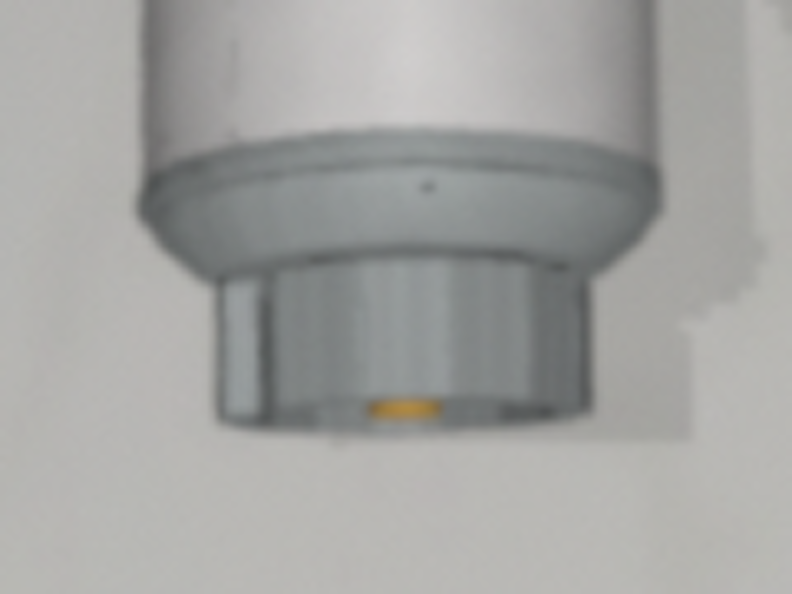

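The notch sits low on the robot side (px 243 of a collar spanning 217–592), so the lean is about 0.98 rad. Rolling with the tip turned it very little. I'll ratchet instead: grip tilted at −0.3, lift, tilt to +0.3, and set it down.

```bash
cat >> h.py <<'E'
def tcp(A,yaw,tilt,back): 
    M=Rt(yaw,tilt); return np.array(A)-M[:,2]*back, M
E
python3 - <<'E'
from h import *
A=[.489,-.2985,.031]
go(*tcp(A,.015,-.3,.09)); go(*tcp(A,.015,-.3,.003))
E
```

```text
move [ 0.1773 -0.0434  0.0569] [-17.22   0.08  -0.99]
move [ 0.1776 -0.0176  0.14  ] [-17.22   0.08  -0.99]
```

Request:
{"name": "servo_tool", "arguments": {"series": "-1 0.177 -0.043 0.02 -17.2 0 -1;-1 0.177 -0.043 0.02 -17.2 0 -1;-1 0.177 -0.043 0.02 -17.2 0 -1;-1 0.177 -0.043 0.02 -17.2 0 -1;-1 0.177 -0.043 0.057 -17.2 0 -1;-1 0.177 -0.043 0.057 -17.2 0 -1;-1 0.177 -0.035 0.085 -17.2 0 -1;-1 0.177 -0.026 0.113 -17.2 0 -1;-1 0.177 -0.0175 0.14 -17.2 0 -1;-1 0.177 -0.0175 0.14 -17.2 0 -1;-1 0.177 -0.0175 0.14 -17.2 0 -1"}}

```text
time_s: 6.88
eef_pos: [0.4882, -0.2973, 0.0333]
eef_rot: [0.103, 0.693, 0.706, 0.106]
wrist_force: [-0.1, -0.9, -0.0]
opening: 1.004
grasp_force: 0.0
```

Request:
{"name": "servo_tool", "arguments": {"series": "1 0 0 0 0 0 0;1 0 0 0 0 0 0;1 0 0 0 0 0 0;1 0 0 0 0 0 0;1 0 0 0 0 0 0;1 0 0 0 0 0 0;1 0 0 0 0 0 0;1 0 0 0 0 0 0"}}

```text
time_s: 7.55
eef_pos: [0.4894, -0.2998, 0.0372]
eef_rot: [0.108, 0.693, 0.705, 0.106]
wrist_force: [-2.1, 0.5, 7.2]
opening: 0.708
grasp_force: 64.9
```

Run:
```python
from h import *
A=[.489,-.2985,.071]
go(*tcp(A,.015,-.3,.003)); go(*tcp(A,.015,.3,.003));A[2]=.032; go(*tcp(A,.015,.3,.003))
```

```text
move [ 0.0011  0.0098 -0.0353] [0.16 0.27 0.2 ]
move [ 0.0011  0.0115 -0.0348] [34.54  0.32  0.11]
move [ 0.0013 -0.0002  0.0024] [34.54  0.32  0.11]
```

Run:
```python
from h import *
for z,t in ((.071,-.3),(.071,.3),(.032,.3)): go(*tcp([.491,-.2995,z],.015,t,.0065))
```

```text
move [ 0.      0.0117 -0.0382] [0.16 0.27 0.2 ]
move [ 0.      0.0153 -0.0371] [34.54  0.32  0.11]
move [0.0002 0.0037 0.0001] [34.54  0.32  0.11]
```

Request:
{"name": "servo_tool", "arguments": {"series": "1 0 0.006 -0.02 0 0 0;1 0 0.012 -0.038 0 0 0;1 0 0.015 -0.037 34.5 0 0;1 0 0.015 -0.037 34.5 0 0;1 0 0.015 -0.037 34.5 0 0;1 0 0.015 -0.037 34.5 0 0;1 0 0.015 -0.037 34.5 0 0;1 0 0.011 -0.025 34.5 0 0;1 0 0.006 -0.01 34.5 0 0;1 0 0.004 -0.002 34.5 0 0;1 0 0.0035 0.0005 34.5 0 0;1 0 0.0035 0.0005 34.5 0 0"}}

```text
time_s: 8.55
eef_pos: [0.4905, -0.2976, 0.0367]
eef_rot: [-0.106, 0.693, 0.705, -0.108]
wrist_force: [-5.2, 5.6, 11.6]
opening: 0.705
grasp_force: 70.4
```

Request:
{"name": "servo_tool", "arguments": {"series": "-1 0 0 -0.001 0 0 0;-1 0 0 -0.001 0 0 0;-1 0 0 -0.001 0 0 0;-1 0 0 -0.001 0 0 0;-1 0 0 -0.001 0 0 0;-1 0 0 -0.03 0 0 0;-1 0 0 -0.06 0 0 0;-1 0 0 -0.09 0 0 0;-1 0 0 -0.09 0 0 0"}}

```text
time_s: 9.3
eef_pos: [0.523, -0.2999, 0.1277]
eef_rot: [-0.099, 0.694, 0.705, -0.107]
wrist_force: [1.1, -1.9, 0.8]
opening: 0.998
grasp_force: 0.0
```

Run:
```python
from h import *
print(ctrl.get_obs()['eef_pos']);go([.489,-.48,.176],Rt(0))
```

```text
[ 0.52301738 -0.29994006  0.12769465]
move [-0.1799 -0.0491 -0.0339] [-16.77   0.68   0.94]
```

Request:
{"name": "servo_tool", "arguments": {"series": "-1 -0.18 -0.049 -0.034 -16.8 0.7 0.9;-1 -0.18 -0.049 -0.034 -16.8 0.7 0.9;-1 -0.18 -0.049 -0.034 -16.8 0.7 0.9;-1 -0.18 -0.049 -0.034 -16.8 0.7 0.9;-1 -0.18 -0.049 -0.034 -16.8 0.7 0.9;-1 -0.18 -0.049 -0.034 -16.8 0.7 0.9;-1 -0.18 -0.049 -0.034 -16.8 0.7 0.9"}}

```text
time_s: 9.88
eef_pos: [0.4843, -0.4795, 0.1686]
eef_rot: [-0.005, 0.708, 0.706, -0.001]
wrist_force: [-0.7, 0.8, -0.6]
opening: 0.997
grasp_force: 0.0
```

Run:
```python
from h import *
c=cam('wrist'); P=cloud(c); print(c['o']['eef_pos'])
m=(P[...,2]>.05)&(P[...,2]<.075)&(P[...,0]>.4)&(P[...,0]<.58)&(P[...,1]<-.2)&(P[...,1]>-.36)&(c['z_map']>.06)
p=P[m]
for lo in np.arange(-.36,-.3,.01):
  k=p[abs(p[:,1]-lo-.005)<.005,0]
  if len(k)>20:print(round(lo,3), np.percentile(k,[2,98]).mean(),np.percentile(p[abs(p[:,1]-lo-.005)<.005,2],98))
x,y=proj(c,[.49,-.375,.05]).astype(int);print(x,y)
k=P[(P[...,2]>.035)&(P[...,2]<.075)&(abs(P[...,0]-.49)<.015)&(P[...,1]>-.42)]; print('nose y',k[:,1].min())
import pickle;pickle.dump(c,open('c2.pkl','wb'))
save(c,'w3.png',(x-60,max(y-50,0),x+60,y+40),6.6)
```

```text
[ 0.4842723  -0.47953498  0.16859503]
-0.36 0.48902240993331014 0.06388602939324108
-0.35 0.4890423319018739 0.06370706867403966
-0.34 0.4892005222215853 0.06378145879816906
-0.33 0.4888650388357454 0.06351454100089245
286 69
nose y -0.3812869829835022
```

View pics/w3.png

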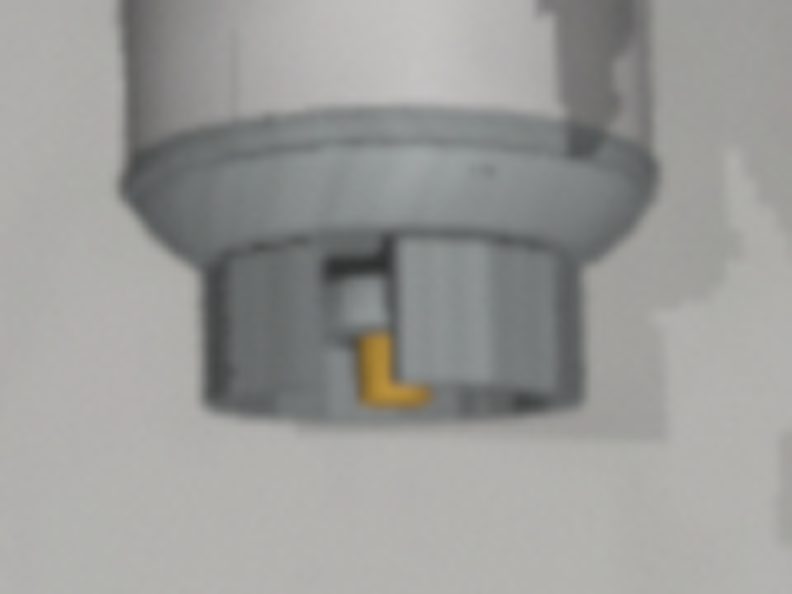

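The notch spans px 325–393 on a collar spanning 203–582, so the remaining lean is about 0.2 rad toward the robot. I'll pick it at tilt −0.2.

Run:
```python
from h import *
A=[.489,-.2985,.031]
go(*tcp(A,.01,-.2,.09)); go(*tcp(A,.01,-.2,.0055))
```

```text
move [ 0.1787 -0.0133  0.0503] [-11.99  -0.42  -0.69]
move [0.1782 0.0042 0.1329] [-11.99  -0.42  -0.69]
```

Request:
{"name": "servo_tool", "arguments": {"series": "-1 0.178 -0.013 0.01 -12 -0.4 -0.7;-1 0.178 -0.013 0.01 -12 -0.4 -0.7;-1 0.178 -0.013 0.01 -12 -0.4 -0.7;-1 0.178 -0.013 0.01 -12 -0.4 -0.7;-1 0.178 -0.013 0.05 -12 -0.4 -0.7;-1 0.178 -0.013 0.05 -12 -0.4 -0.7;-1 0.178 -0.007 0.078 -12 -0.4 -0.7;-1 0.178 -0.001 0.106 -12 -0.4 -0.7;-1 0.178 0.004 0.132 -12 -0.4 -0.7;-1 0.178 0.004 0.132 -12 -0.4 -0.7;-1 0.178 0.004 0.132 -12 -0.4 -0.7"}}

```text
time_s: 10.85
eef_pos: [0.4874, -0.2981, 0.0366]
eef_rot: [0.068, 0.699, 0.708, 0.071]
wrist_force: [0.4, -1.1, 0.7]
opening: 0.999
grasp_force: 0.0
```

Request:
{"name": "servo_tool", "arguments": {"series": "1 0 0 0 0 0 0;1 0 0 0 0 0 0;1 0 0 0 0 0 0;1 0 0 0 0 0 0;1 0 0 0 0 0 0;1 0 0 0 0 0 0;1 0 0 0 0 0 0;1 0 0 0 0 0 0"}}

```text
time_s: 11.52
eef_pos: [0.489, -0.3005, 0.0404]
eef_rot: [0.073, 0.699, 0.708, 0.071]
wrist_force: [-2.3, 0.8, 6.6]
opening: 0.703
grasp_force: 65.0
```

Run:
```python
from h import *
# above stove left, to see bay with wrist camera while holding can
go([.47,-.1,.25],Rt(-.17,0))
```

```text
move [ 0.1999  0.0261 -0.2094] [11.64 -0.83 10.37]
```

Request:
{"name": "servo_tool", "arguments": {"series": "1 0 0 -0.04 0 0 0;1 0 0.01 -0.08 0 0 0;1 0 0.02 -0.12 0 0 0;1 0 0.026 -0.16 0 0 0;1 0 0.026 -0.209 11.6 -0.8 10;1 0.2 0.026 -0.209 11.6 -0.8 10;1 0.2 0.026 -0.209 11.6 -0.8 10;1 0.2 0.026 -0.209 11.6 -0.8 10;1 0.2 0.026 -0.209 11.6 -0.8 10;1 0.2 0.026 -0.209 11.6 -0.8 10;1 0.2 0.026 -0.209 11.6 -0.8 10;1 0.2 0.026 -0.209 11.6 -0.8 10"}}

```text
time_s: 12.52
eef_pos: [0.4692, -0.0972, 0.2484]
eef_rot: [-0.001, 0.761, 0.648, 0.0]
wrist_force: [-0.2, -0.5, -4.7]
opening: 0.706
grasp_force: 68.5
```

Run:
```python
from h import *
import pickle
c=cam('wrist');print(c['o']['eef_pos'],c['o']['opening'],c['o']['wrist_force'])
P=cloud(c);pickle.dump((c,P),open('c3.pkl','wb'))
# can in hand in tool frame
T=toolT(c['o']);Q=(P-T[:3,3])@T[:3,:3]
m=(abs(Q[...,1])<.035)&(Q[...,2]>-.04)&(Q[...,2]<.06)&(Q[...,0]>.02)&(Q[...,0]<.12)&(c['z_map']>.03)
q=Q[m];print('can tool', np.percentile(q,[1,50,99],axis=0))
# stove housing top
m=(abs(P[...,2]-.056)<.005)&(P[...,0]>.4)&(P[...,0]<.8)&(P[...,1]>-.15)&(P[...,1]<.3)
h=P[m];r=cv2.minAreaRect(h[:,:2].astype(np.float32)*1000);print(len(h),r,np.median(h[:,2]))
save(c,'w4.png',None,1.42)
```

```text
[ 0.4692227  -0.09722999  0.24840189] 0.7060496726280389 [-0.16979689 -0.54836844 -4.68312747]
can tool [[ 0.02076802 -0.02969239 -0.02319484]
 [ 0.05472868 -0.00138169 -0.01977782]
 [ 0.0835134   0.02656609 -0.00248567]]
20983 ((610.7014770507812, 3.6131515502929688), (186.37478637695312, 190.5617218017578), 80.95377349853516) 0.057180688248887335
```

View pics/w4.png

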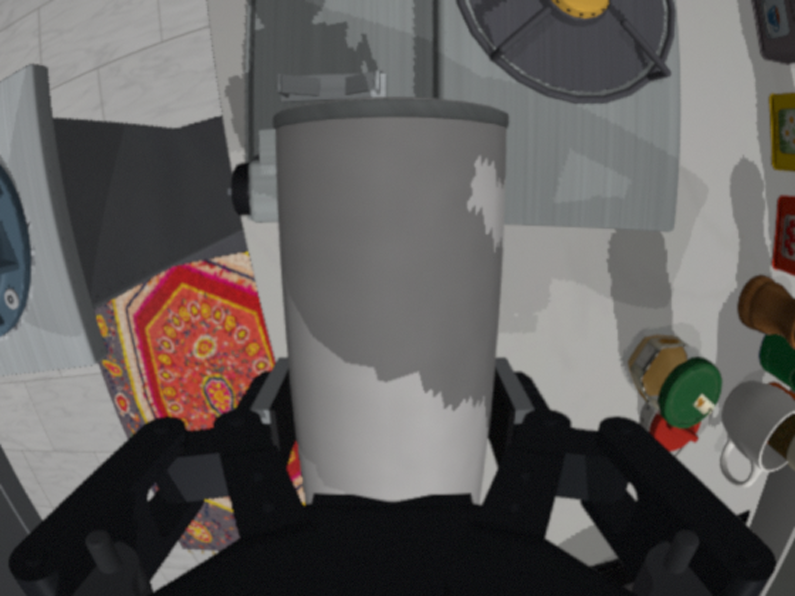

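Run:
```python
from h import *
import pickle
c,P=pickle.load(open('c3.pkl','rb'));a,b=pickle.load(open('c0.pkl','rb'))
C=np.array([.5554,.0985]);yaw=np.radians(-9.72)
M=np.array([[np.cos(yaw),-np.sin(yaw)],[np.sin(yaw),np.cos(yaw)]])
for name,Q in(('wrist',P),('top',cloud(a)),('scene',cloud(b))):
    S=np.dstack([(Q[...,:2]-C)@M,Q[...,2]])
    m=(abs(S[...,2]-.056)<.004)&(abs(S[...,0])<.18)&(abs(S[...,1])<.19)
    h=S[m]
    f=[];g=[]
    for y in np.arange(-.17,.17,.02):
        k=h[(abs(h[:,1]-y)<.01)&(h[:,0]>-.05),0]
        if len(k)>30: f.append((y,np.percentile(k,1)))
    for x in np.arange(-.01,.15,.02):
        k=h[(abs(h[:,0]-x)<.01),1]
        if len(k)>30: g.append((x,np.percentile(k,.5),np.percentile(k,99.5)))
    print(name);print(np.round(np.array(f)*1000,1).tolist());print(np.round(np.array(g)*1000,1).tolist())
    # regulator top ~.086
    m=(abs(S[...,2]-.086)<.005)&(S[...,0]<-.04)&(S[...,0]>-.16)&(S[...,1]<-.08)&(S[...,1]>-.2); h=S[m]
    if len(h)>20: print('reg',len(h),np.percentile(h,[1,50,99],axis=0).round(4).tolist())
```

```text
wrist
[[-170.0, 24.3], [-150.0, 24.0], [-130.0, 23.8], [-110.0, 24.2], [-90.0, -22.4], [-70.0, -23.2], [-50.0, -23.4], [-30.0, -23.3], [-10.0, 16.4], [10.0, 126.5]]
[[-10.0, -93.6, -21.3], [10.0, -96.5, -19.7], [30.0, -176.2, -17.8], [50.0, -176.5, -17.2], [70.0, -176.4, -29.6], [90.0, -176.1, -19.0], [110.0, -175.9, -3.9], [130.0, -175.6, 0.6]]
reg 1095 [[-0.143, -0.1729, 0.0839], [-0.1326, -0.1474, 0.0869], [-0.125, -0.115, 0.0887]]
top
[[-170.0, -20.2], [-150.0, -23.3], [-130.0, -22.5], [-110.0, -23.6], [-90.0, -23.5], [-70.0, -23.1], [-50.0, -21.6], [-30.0, -24.8], [-10.0, -24.2], [10.0, -22.4], [30.0, -24.2], [50.0, -25.8], [70.0, -26.3], [90.0, -26.4], [110.0, -24.4], [130.0, -24.6], [150.0, -25.8]]
[[-10.0, -169.8, 171.0], [10.0, -172.6, 172.1], [30.0, -170.3, 170.6], [50.0, -171.6, 172.3], [70.0, -172.4, 172.2], [90.0, -173.1, 171.6], [110.0, -169.8, 172.1], [130.0, -170.6, 173.1]]
reg 439 [[-0.1427, -0.1697, 0.0812], [-0.0993, -0.1431, 0.085], [-0.0567, -0.1124, 0.0904]]
scene
[[-170.0, -20.5], [-150.0, -22.3], [-130.0, -24.2], [-110.0, -27.2], [-90.0, -24.3], [-70.0, -25.2], [-50.0, -25.4], [-30.0, -24.1], [-10.0, -26.1], [10.0, -23.9], [30.0, -27.1], [50.0, -25.4], [70.0, -31.6], [90.0, -41.3], [110.0, -26.2], [130.0, -27.3], [150.0, -27.4]]
[[-10.0, -173.5, 160.7], [10.0, -172.7, 149.1], [30.0, -171.8, 136.4], [50.0, -172.7, 124.1], [70.0, -172.7, 113.5], [90.0, -173.7, 100.8], [110.0, -173.4, 85.3], [130.0, -173.7, 71.0]]
reg 326 [[-0.1448, -0.1703, 0.0812], [-0.1013, -0.1424, 0.0868], [-0.0559, -0.1128, 0.0908]]
```

The stove fit agrees within about 1 mm across the three cameras. In the view the can is held with its tail at tool x≈0.084 and its axis 9.8 mm ahead of the TCP. Next I'll lay it in.

```bash
cat >> h.py <<'E'
SC=np.array([.556,.0983,0]);SY=-.162
def sv(p): return SC+R.from_euler('z',SY).apply(p)
def inv(p): return R.from_euler('z',-SY).apply(np.array(p)-SC)
BK=.0097; CX=.0015
def bayp(ycan,z=.052,tilt=0,dx=0): return tcp(sv([-.1+dx,ycan-CX,z]),SY,tilt,BK)
E
python3 - <<'E'
from h import *
for z in (.11,.06,.053): go(*bayp(-.0225,z))
print(bayp(-.0225,.053)[0])
E
```

```text
move [ 0.1841 -0.0461  0.129 ] [-0.07 -0.08  0.02]
move [ 0.184  -0.0461  0.179 ] [-0.07 -0.08  0.02]
move [ 0.184 -0.046  0.186] [-0.07 -0.08  0.02]
[0.45343832 0.09074347 0.0627    ]
```

Request:
{"name": "servo_tool", "arguments": {"series": "1 0.184 -0.046 0 0 0 0;1 0.184 -0.046 0 0 0 0;1 0.184 -0.046 0 0 0 0;1 0.184 -0.046 0 0 0 0;1 0.184 -0.046 0 0 0 0;1 0.184 -0.046 0.04 0 0 0;1 0.184 -0.046 0.08 0 0 0;1 0.184 -0.046 0.12 0 0 0;1 0.184 -0.046 0.145 0 0 0;1 0.184 -0.046 0.155 0 0 0;1 0.184 -0.046 0.155 0 0 0"}}

```text
time_s: 13.48
eef_pos: [0.4523, 0.0893, 0.0911]
eef_rot: [-0.003, 0.763, 0.646, -0.002]
wrist_force: [0.0, 0.7, -2.8]
opening: 0.703
grasp_force: 68.1
```

Run:
```python
from h import *
o=ctrl.get_obs();print(o['wrist_force'],inv(o['eef_pos']))
for z in (.06,.053): go(*bayp(-.0225,z))
c=cam('wrist');P=cloud(c)
S=(P-SC)@R.from_euler('z',SY).as_matrix()
# saddle y=25, visible beyond tail; bail
m=(S[...,2]>.1)&(S[...,1]>.06)&(S[...,1]<.2)&(abs(S[...,0]+.1)<.07)
print('bail high',m.sum(),S[m].mean(0) if m.any() else '',np.percentile(S[m],[1,99],axis=0))
save(c,'w5.png',None,1.42)
```

```text
[ 0.04445559  0.66170608 -2.79860185] [-0.1008737  -0.02564566  0.0911074 ]
move [0.0016 0.001  0.0214] [-0.43 -0.09 -0.19]
move [0.0016 0.0011 0.0284] [-0.43 -0.09 -0.19]Traceback (most recent call last):
  File "<stdin>", line 8, in <module>
    return _quantile_unchecked(
        a, q, axis, out, overwrite_input, method, keepdims, weights)
    return _ureduce(a,
                    func=_quantile_ureduce_func,
    ...<5 lines>...
                    overwrite_input=overwrite_input,
                    method=method)
    r = func(a, **kwargs)
    result = _quantile(arr,
                       quantiles=q,
    ...<2 lines>...
                       out=out,
                       weights=wgt)
    slices_having_nans = np.isnan(arr[-1, ...])
                                  ~~~^^^^^^^^^
IndexError: index -1 is out of bounds for axis 0 with size 0
```

Position agrees with the plan, so I'll lower gently.

Request:
{"name": "servo_tool", "arguments": {"series": "1 0.0015 0.001 0.012 0 0 0;1 0.0015 0.001 0.02 0 0 0;1 0.0015 0.001 0.024 0 0 0;1 0.0015 0.001 0.026 0 0 0;1 0.0015 0.001 0.028 0 0 0;1 0.0015 0.001 0.029 0 0 0;1 0.0015 0.001 0.029 0 0 0"}}

```text
time_s: 14.12
eef_pos: [0.4552, 0.0916, 0.0646]
eef_rot: [-0.001, 0.762, 0.647, 0.0]
wrist_force: [-0.9, 0.2, -3.3]
opening: 0.708
grasp_force: 68.6
```

Request:
{"name": "servo_tool", "arguments": {"series": "1 0 0 0.001 0 0 0;1 0 0 0.002 0 0 0;1 0 0 0.003 0 0 0;1 0 0 0.0035 0 0 0;1 0 0 0.0035 0 0 0"}}

```text
time_s: 14.53
eef_pos: [0.4554, 0.0917, 0.0625]
eef_rot: [-0.001, 0.762, 0.647, 0.0]
wrist_force: [-8.9, 1.0, 16.6]
opening: 0.702
grasp_force: 70.9
```

Run:
```python
from h import *
o=ctrl.get_obs();print(o['eef_pos'],o['wrist_force'],inv(o['eef_pos']),o['torque'])
go(*bayp(-.0225,.052))
```

```text
[0.45539645 0.09169504 0.06250912] [-8.87282557  0.96488033 16.60075105] [-0.09822099 -0.02274506  0.06250912] [-0.23533669  1.09390063 -0.10541248]
move [-0.0013 -0.0018  0.0008] [-0.12 -0.12 -0.06]
```

Request:
{"name": "servo_tool", "arguments": {"series": "1 0 -0.001 -0.0008 0 0 0;1 0 -0.002 -0.0013 0 0 0;1 0 -0.002 -0.0013 0 0 0;1 -0.003 -0.002 -0.0013 0 0 0;1 -0.006 -0.002 -0.0013 0 0 0;1 -0.008 -0.002 -0.0013 0 0 0;1 -0.008 -0.002 -0.0013 0 0 0"}}

```text
time_s: 15.12
eef_pos: [0.4523, 0.0835, 0.0623]
eef_rot: [-0.001, 0.763, 0.647, 0.0]
wrist_force: [2.2, -0.7, -2.4]
opening: 0.701
grasp_force: 68.8
```

Request:
{"name": "servo_tool", "arguments": {"series": "1 -0.001 0 0 0 0 0;1 -0.0015 0 0 0 0 0;1 -0.002 0 0 0 0 0;1 -0.0025 0 0 0 0 0;1 -0.003 0 0 0 0 0;1 -0.0035 0 0 0 0 0;1 -0.004 0 0 0 0 0;1 -0.004 0 0 0 0 0"}}

```text
time_s: 15.78
eef_pos: [0.4516, 0.0801, 0.0623]
eef_rot: [-0.001, 0.762, 0.647, 0.001]
wrist_force: [4.1, 2.9, -0.3]
opening: 0.702
grasp_force: 68.9
```

```bash
cat >> h.py <<'E'
def st(tilt=0):
    o=ctrl.get_obs();F=R.from_euler('z',-SY).apply(o['wrist_force']);T=toolT(o)
    A=inv(o['eef_pos']+T[:3,2]*BK); A[1]+=CX
    t=T[:3,2]; t=R.from_euler('z',-SY).apply(t)
    print('t',round(o['time_s'],2),'canS mm',(A*1000).round(1),'Fs',F.round(1),'tilt',round(float(np.arctan2(-t[0],-t[2])),3),'op',round(o['opening'],3))
E
python3 -c "
from h import *
st()"
```

```text
t 15.78 canS mm [-100.2  -33.2   52.6] Fs [ 3.6  3.5 -0.3] tilt 0.001 op 0.702
```

Request:
{"name": "servo_tool", "arguments": {"series": "1 -0.0005 0 0 0 0 0;1 -0.001 0 0 0 0 0;1 -0.0015 0 0 0 0 0;1 -0.0015 0 0 0 0 0"}}

```text
time_s: 16.12
eef_pos: [0.4513, 0.0787, 0.0623]
eef_rot: [-0.001, 0.762, 0.647, 0.001]
wrist_force: [4.7, 2.9, -0.6]
opening: 0.705
grasp_force: 68.9
```

```bash
python3 -c "
from h import *
st()"
```

```text
t 16.12 canS mm [-100.2  -34.7   52.6] Fs [ 4.2  3.6 -0.6] tilt 0.001 op 0.705
```

Request:
{"name": "servo_tool", "arguments": {"series": "1 -0.0005 0 0 0 0 0;1 -0.001 0 0 0 0 0;1 -0.0015 0 0 0 0 0;1 -0.002 0 0 0 0 0;1 -0.002 0 0 0 0 0"}}

```text
time_s: 16.53
eef_pos: [0.4512, 0.0778, 0.0623]
eef_rot: [-0.002, 0.763, 0.647, 0.001]
wrist_force: [5.9, 9.5, -0.8]
opening: 0.704
grasp_force: 68.8
```

```bash
python3 -c "
from h import *
st()"
```

```text
t 16.53 canS mm [-100.2  -35.6   52.6] Fs [ 4.3 10.3 -0.8] tilt 0.001 op 0.704
```

Request:
{"name": "servo_tool", "arguments": {"series": "1 0 0.0003 0 2 0 0;1 0 0.0007 0 4 0 0;1 0 0.001 0 6 0 0;1 0 0.001 0 6 0 0;1 0 0.001 0 6 0 0"}}

```text
time_s: 16.95
eef_pos: [0.4522, 0.0776, 0.0623]
eef_rot: [-0.042, 0.762, 0.646, -0.033]
wrist_force: [5.2, 9.3, 0.9]
opening: 0.706
grasp_force: 69.2
```

```bash
python3 -c "
from h import *
st();print(R.from_euler('z',-SY).apply(ctrl.get_obs()['torque']))"
```

```text
t 16.95 canS mm [-100.1  -35.6   52.6] Fs [ 3.6 10.   0.9] tilt 0.107 op 0.706
[ 1.28963364 -0.54111317 -0.2448188 ]
```

Request:
{"name": "servo_tool", "arguments": {"series": "1 -0.0003 0.0003 0 2 0 0;1 -0.0003 0.0007 0 4 0 0;1 -0.0003 0.001 0.0001 6 0 0;1 -0.0003 0.0013 0.0002 8 0 0;1 -0.0003 0.0017 0.0002 10 0 0;1 -0.0003 0.0017 0.0002 10 0 0"}}

```text
time_s: 17.45
eef_pos: [0.4541, 0.0773, 0.0617]
eef_rot: [-0.109, 0.755, 0.64, -0.089]
wrist_force: [4.7, 8.6, 2.5]
opening: 0.704
grasp_force: 69.3
```

```bash
python3 -c "
from h import *
st();print(R.from_euler('z',-SY).apply(ctrl.get_obs()['torque']))"
```

```text
t 17.45 canS mm [-99.9 -35.6  52.4] Fs [3.3 9.2 2.5] tilt 0.283 op 0.704
[ 1.31962268 -0.55966122 -0.55501214]
```

Request:
{"name": "servo_tool", "arguments": {"series": "1 -0.0003 0.0003 0 2 0 0;1 -0.0003 0.0007 0.0001 4 0 0;1 -0.0003 0.001 0.0002 6 0 0;1 -0.0003 0.001 0.0002 6 0 0"}}

```text
time_s: 17.78
eef_pos: [0.4551, 0.0771, 0.0612]
eef_rot: [-0.149, 0.749, 0.635, -0.122]
wrist_force: [6.1, 11.0, 2.5]
opening: 0.701
grasp_force: 69.3
```

```bash
python3 -c "
from h import *
st();
for t in (.2,0,-.1):go(*bayp(-.036,.0523,t,0))"
```

```text
t 17.78 canS mm [-99.8 -35.6  52.2] Fs [ 4.3 11.9  2.5] tilt 0.387 op 0.701
move [-0.0003 -0.002   0.0002] [-10.71  -0.38  -0.1 ]
move [-0.0003 -0.0039  0.0007] [-22.17  -0.37  -0.14]
move [-0.0003 -0.0048  0.0011] [-27.9   -0.36  -0.16]
```

Request:
{"name": "servo_tool", "arguments": {"series": "1 0.0005 -0.001 0.0001 -5.5 0 0;1 0.0005 -0.002 0.0002 -11 0 0;1 0.0005 -0.003 0.0004 -16.5 0 0;1 0 -0.0039 0.0007 -22 0 0;1 0 -0.0043 0.0009 -25 0 0;1 0 -0.0048 0.0011 -28 0 0;1 0 -0.0048 0.0011 -28 0 0"}}

```text
time_s: 18.37
eef_pos: [0.4494, 0.0769, 0.0628]
eef_rot: [0.04, 0.761, 0.646, 0.036]
wrist_force: [6.1, 4.2, -1.4]
opening: 0.706
grasp_force: 68.8
```

```bash
python3 -c "
from h import *
st();print(R.from_euler('z',-SY).apply(ctrl.get_obs()['torque']))
for t in (-.2,-.3,-.4):go(*bayp(-.036,.0523,t,0))"
```

```text
t 18.37 canS mm [-100.7  -36.8   53.2] Fs [ 5.3  5.1 -1.4] tilt -0.108 op 0.706
[ 0.83174348 -0.77712722  0.09653274]
move [ 0.0008 -0.0003  0.001 ] [-5.26 -0.16 -0.07]
move [ 0.0008 -0.0013  0.0011] [-10.99  -0.16  -0.08]
move [ 0.0008 -0.0022  0.0014] [-16.72  -0.16  -0.08]
```

The force dropped and the can moved forward, so it looks like the notch found the blade. I'll check by pushing a little further.

Request:
{"name": "servo_tool", "arguments": {"series": "1 -0.0007 0.0004 0.0005 0 0 0;1 -0.0014 0.0005 0.0006 0 0 0;1 -0.002 0.0005 0.0006 0 0 0;1 -0.002 0.0005 0.0006 0 0 0"}}

```text
time_s: 18.7
eef_pos: [0.4499, 0.0754, 0.0621]
eef_rot: [0.038, 0.762, 0.645, 0.035]
wrist_force: [1.7, 10.4, 3.8]
opening: 0.704
grasp_force: 69.5
```

```bash
python3 -c "
from h import *
st();print(R.from_euler('z',-SY).apply(ctrl.get_obs()['torque']))"
```

```text
t 18.7 canS mm [-100.   -38.2   52.5] Fs [ 0.  10.6  3.8] tilt -0.103 op 0.704
[ 1.59999806 -0.24606878 -0.33448091]
```

Request:
{"name": "servo_tool", "arguments": {"series": "1 0 -0.0002 0 -1 0 0;1 0 -0.0004 0 -2 0 0;1 -0.0005 -0.0006 0 -3 0 0;1 -0.001 -0.0006 0 -3 0 0;1 -0.001 -0.0006 0 -3 0 0"}}

```text
time_s: 19.12
eef_pos: [0.4492, 0.0737, 0.062]
eef_rot: [0.059, 0.76, 0.645, 0.052]
wrist_force: [3.6, 4.6, 3.1]
opening: 0.704
grasp_force: 69.0
```

```bash
python3 -c "
from h import *
st();print(R.from_euler('z',-SY).apply(ctrl.get_obs()['torque']))"
```

```text
t 19.12 canS mm [-99.9 -40.   52.4] Fs [2.8 5.1 3.1] tilt -0.156 op 0.704
[ 0.84145412 -0.47470061  0.06134619]
```

Request:
{"name": "servo_tool", "arguments": {"series": "1 -0.0005 0 0 -0.5 0 0;1 -0.001 0 0 -1 0 0;1 -0.0015 0 0 -1 0 0;1 -0.002 0 0 -1 0 0;1 -0.002 0 0 -1 0 0"}}

```text
time_s: 19.53
eef_pos: [0.4489, 0.0729, 0.0619]
eef_rot: [0.064, 0.76, 0.644, 0.058]
wrist_force: [5.6, 13.8, 0.8]
opening: 0.7
grasp_force: 69.0
```

```bash
python3 -c "
from h import *
st();print(R.from_euler('z',-SY).apply(ctrl.get_obs()['torque']))"
```

```text
t 19.53 canS mm [-99.9 -40.8  52.4] Fs [ 3.3 14.5  0.8] tilt -0.174 op 0.7
[ 2.16869667 -0.43024777  0.36644916]
```

Stopped 5.2 mm past the blade stop at 14.5 N, which is the valve, so the notch is keyed. I'll release and back off.

Request:
{"name": "servo_tool", "arguments": {"series": "1 0.001 0 0 0 0 0;-1 0.001 0 0 0 0 0;-1 0.001 0 0 0 0 0;-1 0.001 0 0 0 0 0;-1 0.001 0 0 0 0 0;-1 0.001 0 0 0 0 0;-1 0.001 0 -0.02 0 0 0;-1 0.001 0 -0.05 0 0 0;-1 0.001 0 -0.09 0 0 0;-1 0.001 0 -0.13 0 0 0;-1 0.001 0 -0.17 0 0 0;-1 0.001 0 -0.17 0 0 0"}}

```text
time_s: 20.53
eef_pos: [0.423, 0.0765, 0.2372]
eef_rot: [0.07, 0.759, 0.644, 0.061]
wrist_force: [0.9, -0.7, 1.2]
opening: 1.002
grasp_force: 0.0
```

Run:
```python
from h import *
c=cam('wrist');P=cloud(c);print(c['o']['eef_pos'],c['o']['time_s'])
S=(P-SC)@R.from_euler('z',SY).as_matrix()
m=(S[...,2]>.075)&(S[...,1]>.06)&(S[...,1]<.2)&(abs(S[...,0]+.1)<.07)&(c['z_map']>.03)
if m.any(): print('bail',m.sum(),np.percentile(S[m],[1,10,50,90,99],axis=0).round(3))
m=(abs(S[...,0]+.1)<.012)&(S[...,2]>.07)&(S[...,2]<.092)&(S[...,1]>-.1)&(S[...,1]<.06);k=S[m];print('tail y',len(k),np.percentile(k,[1,50,99],axis=0).round(4))
save(c,'w5.png',None,1.42)
t=cam('top');P=cloud(t);S=(P-SC)@R.from_euler('z',SY).as_matrix()
m=(S[...,2]>.12)&(S[...,2]<.18)&(S[...,1]>.08)&(S[...,1]<.2)&(abs(S[...,0]+.1)<.05)
if m.any(): print('bail top',m.sum(),np.percentile(S[m],[1,10,50,90,99],axis=0).round(3))
```

```text
[0.42296269 0.07649856 0.23719855] 20.5333
bail 2618 [[-0.149  0.064  0.078]
 [-0.143  0.066  0.084]
 [-0.101  0.074  0.088]
 [-0.057  0.115  0.096]
 [-0.053  0.12   0.119]]
tail y 4255 [[-0.1117 -0.0976  0.0806]
 [-0.1006 -0.0231  0.083 ]
 [-0.0882  0.0415  0.0851]]
bail top 157 [[-0.149  0.123  0.124]
 [-0.139  0.124  0.141]
 [-0.101  0.129  0.148]
 [-0.062  0.135  0.152]
 [-0.053  0.137  0.156]]
```

View pics/w5.png

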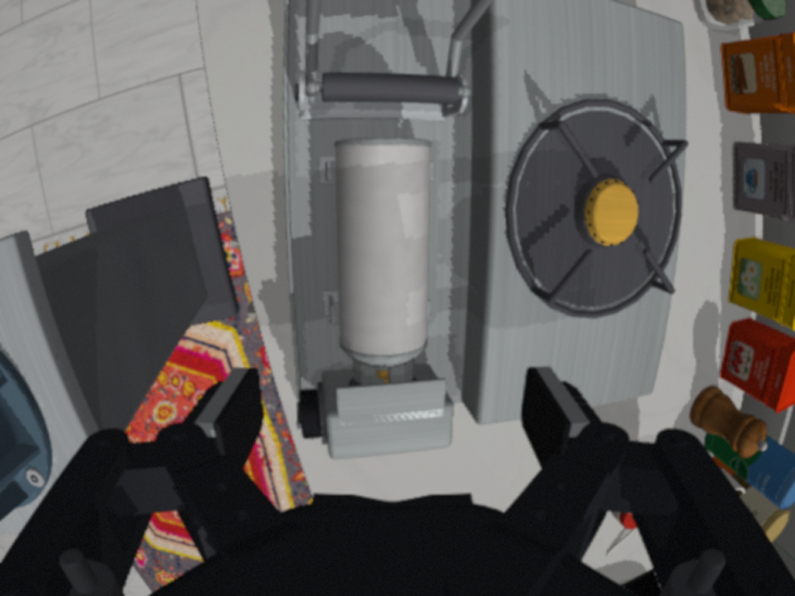

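The view shows the can seated in the saddles with its nose under the hood (px 383,370), and the clamp still standing open with its roller at (390,88). From the top camera the bar is at stove y≈0.130, z≈0.143, which gives a bail angle of about 1.6. I'll push the bar over with closed fingers from its left side.

Run:
```python
from h import *
go(sv([-.1,.163,.25]),Rt(SY)); go(sv([-.1,.163,.157]),Rt(SY)); print(sv([-.1,.163,.25]))
```

```text
move [ 0.2064  0.0326 -0.013 ] [10.14 -0.13 -0.1 ]
move [0.2062 0.0162 0.0785] [10.14 -0.13 -0.1 ]
[0.48359998 0.27529502 0.25      ]
```

Request:
{"name": "servo_tool", "arguments": {"series": "1 0.206 0.032 -0.013 10 0 0;1 0.206 0.032 -0.013 10 0 0;1 0.206 0.032 -0.013 10 0 0;1 0.206 0.032 -0.013 10 0 0;1 0.206 0.032 -0.013 10 0 0;1 0.206 0.032 -0.013 10 0 0;1 0.206 0.032 -0.013 10 0 0;1 0.206 0.027 0.02 10 0 0;1 0.206 0.02 0.06 10 0 0;1 0.206 0.016 0.078 10 0 0;1 0.206 0.016 0.078 10 0 0"}}

```text
time_s: 21.55
eef_pos: [0.4772, 0.2725, 0.1485]
eef_rot: [-0.004, 0.763, 0.646, -0.006]
wrist_force: [-0.0, -0.4, -0.9]
opening: -0.001
grasp_force: 0.0
```

```bash
cat > arc.py <<'E'
from h import *
o=ctrl.get_obs();p=inv(o['eef_pos']);print(p.round(4),'F',R.from_euler('z',-SY).apply(o['wrist_force']).round(1),o['time_s'])
for d in range(120,24,-6):
    f=np.radians(d); y=.078-.11*np.cos(f)+.018; z=.048+.11*np.sin(f)+.012
    print(d,(np.array([y-p[1], -.1-p[0], p[2]-z])*1000).round(1))
E
python3 arc.py; python3 -c "
from h import *
go(ctrl.get_obs()['eef_pos'],Rt(SY))"
```

```text
[-0.1059  0.1592  0.1485] F [ 0.1 -0.4 -0.9] 21.55
120 [-8.2  5.9 -6.8]
114 [-18.5   5.9 -12. ]
108 [-29.2   5.9 -16.2]
102 [-40.4   5.9 -19.1]
96 [-51.7   5.9 -20.9]
90 [-63.2   5.9 -21.5]
84 [-74.7   5.9 -20.9]
78 [-86.1   5.9 -19.1]
72 [-97.2   5.9 -16.2]
66 [-108.     5.9  -12. ]
60 [-118.2    5.9   -6.8]
54 [-127.9    5.9   -0.5]
48 [-136.8    5.9    6.7]
42 [-145.     5.9   14.9]
36 [-152.2    5.9   23.8]
30 [-158.5    5.9   33.5]
move [0. 0. 0.] [-0.8   0.23 -0.17]
```

Request:
{"name": "servo_tool", "arguments": {"series": "1 -0.008 0.004 -0.007 0 0 0;1 -0.018 0.005 -0.012 0 0 0;1 -0.029 0.005 -0.016 0 0 0;1 -0.04 0.005 -0.019 0 0 0;1 -0.052 0.005 -0.021 0 0 0;1 -0.063 0.005 -0.0215 0 0 0;1 -0.074 0.005 -0.021 0 0 0;1 -0.082 0.005 -0.02 0 0 0;1 -0.086 0.005 -0.019 0 0 0;1 -0.086 0.005 -0.019 0 0 0"}}

```text
time_s: 22.38
eef_pos: [0.4723, 0.1884, 0.1733]
eef_rot: [-0.002, 0.763, 0.647, -0.001]
wrist_force: [1.0, -0.4, -0.1]
opening: 0.002
grasp_force: 0.0
```

```bash
python3 arc.py
```

```text
[-0.0972  0.0755  0.1733] F [ 1.1 -0.2 -0.1] 22.3833
120 [75.5 -2.8 18. ]
114 [65.3 -2.8 12.8]
108 [54.5 -2.8  8.6]
102 [43.4 -2.8  5.7]
96 [32.  -2.8  3.9]
90 [20.5 -2.8  3.3]
84 [ 9.  -2.8  3.9]
78 [-2.3 -2.8  5.7]
72 [-13.5  -2.8   8.6]
66 [-24.2  -2.8  12.8]
60 [-34.5  -2.8  18. ]
54 [-44.1  -2.8  24.3]
48 [-53.1  -2.8  31.5]
42 [-61.2  -2.8  39.7]
36 [-68.5  -2.8  48.6]
30 [-74.7  -2.8  58.3]
```

```bash
cat > bail.py <<'E'
from h import *
for n in('top','scene'):
    t=cam(n);P=cloud(t);S=(P-SC)@R.from_euler('z',SY).as_matrix()
    d=abs(S[...,0]+.1); m=(d>.034)&(d<.052)&(S[...,2]>.09)&(S[...,2]<.17)&(S[...,1]>-.06)&(S[...,1]<.16)
    k=S[m]; 
    if len(k): 
        r=np.hypot(k[:,1]-.078,k[:,2]-.048); k=k[(r>.06)&(r<.125)]; 
        if len(k): print(n,len(k),'phi',np.degrees(np.percentile(np.arctan2(k[:,2]-.048,.078-k[:,1]),[10,50,90])).round(0))
E
python3 bail.py
```

```text
top 8 phi [85. 87. 89.]
scene 91 phi [80. 85. 94.]
```

Request:
{"name": "servo_tool", "arguments": {"series": "1 -0.003 -0.002 0.006 0 0 0;1 -0.009 -0.002 0.009 0 0 0;1 -0.014 -0.002 0.011 0 0 0;1 -0.019 -0.002 0.013 0 0 0;1 -0.024 -0.002 0.015 0 0 0;1 -0.029 -0.002 0.018 0 0 0;1 -0.034 -0.002 0.021 0 0 0;1 -0.039 -0.002 0.024 0 0 0;1 -0.044 -0.002 0.027 0 0 0;1 -0.044 -0.002 0.027 0 0 0"}}

```text
time_s: 23.32
eef_pos: [0.4637, 0.1456, 0.1463]
eef_rot: [-0.001, 0.763, 0.647, -0.0]
wrist_force: [1.4, 1.4, 0.9]
opening: 0.0
grasp_force: 0.9
```

```bash
python3 arc.py|grep -v ^[19]; python3 bail.py
```

```text
[-0.0987  0.0318  0.1463] F [1.2 1.6 0.9] 23.3167
84 [ 52.7  -1.3 -23.1]
78 [ 41.4  -1.3 -21.3]
72 [ 30.2  -1.3 -18.3]
66 [ 19.5  -1.3 -14.1]
60 [ 9.2 -1.3 -8.9]
54 [-0.4 -1.3 -2.6]
48 [-9.4 -1.3  4.6]
42 [-17.5  -1.3  12.7]
36 [-24.8  -1.3  21.7]
30 [-31.   -1.3  31.3]
top 27 phi [55. 57. 73.]
scene 99 phi [56. 62. 71.]
```

Request:
{"name": "servo_tool", "arguments": {"series": "1 -0.004 -0.001 0 0 0 0;1 -0.009 -0.001 0.003 0 0 0;1 -0.013 -0.001 0.007 0 0 0;1 -0.0175 -0.001 0.011 0 0 0;1 -0.021 -0.001 0.015 0 0 0;1 -0.025 -0.001 0.02 0 0 0;1 -0.028 -0.001 0.024 0 0 0;1 -0.031 -0.001 0.028 0 0 0;1 -0.033 -0.001 0.029 0 0 0;1 -0.033 -0.001 0.029 0 0 0"}}

```text
time_s: 24.25
eef_pos: [0.457, 0.1146, 0.117]
eef_rot: [-0.002, 0.763, 0.647, 0.0]
wrist_force: [3.5, 5.6, -4.5]
opening: -0.002
grasp_force: 2.9
```

```bash
python3 arc.py|grep -v ^[19]; python3 bail.py
```

```text
[-1.003e-01  1.000e-04  1.170e-01] F [ 2.6  6.1 -4.5] 24.25
84 [ 84.4   0.3 -52.4]
78 [ 73.    0.3 -50.6]
72 [ 61.9   0.3 -47.6]
66 [ 51.1   0.3 -43.5]
60 [ 40.9   0.3 -38.3]
54 [ 31.2   0.3 -32. ]
48 [ 22.3   0.3 -24.8]
42 [ 14.1   0.3 -16.6]
36 [ 6.9  0.3 -7.7]
30 [0.6 0.3 2. ]
top 39 phi [30. 33. 47.]
scene 106 phi [32. 38. 49.]
```

Request:
{"name": "servo_tool", "arguments": {"series": "1 -0.002 0 0 0 0 0;1 -0.004 0 0.001 0 0 0;1 -0.006 0 0.001 0 0 0;1 -0.006 0 0.001 0 0 0"}}

```text
time_s: 24.68
eef_pos: [0.4564, 0.1126, 0.1153]
eef_rot: [-0.005, 0.763, 0.646, 0.004]
wrist_force: [10.4, 25.6, -17.8]
opening: 0.0
grasp_force: 13.9
```

```bash
python3 arc.py|head -1; python3 bail.py
```

```text
[-0.1006 -0.0019  0.1153] F [  6.2  27.  -17.8] 24.6833
top 35 phi [29. 31. 46.]
scene 102 phi [31. 37. 48.]
```

Request:
{"name": "servo_tool", "arguments": {"series": "1 0.004 0 0 0 0 0;1 0.01 0 0 0 0 0;1 0.015 0 0 0 0 0;1 0.015 0 -0.03 0 0 0;1 0.015 0 -0.06 0 0 0;1 0.015 0 -0.06 0 0 0"}}

```text
time_s: 25.28
eef_pos: [0.4622, 0.123, 0.1822]
eef_rot: [0.001, 0.762, 0.647, 0.003]
wrist_force: [1.8, -0.1, 0.6]
opening: -0.004
grasp_force: 0.0
```

```bash
python3 arc.py|head -1; python3 bail.py
python3 - <<'E'
from h import *
c=cam('wrist');P=cloud(c);S=(P-SC)@R.from_euler('z',SY).as_matrix()
m=(S[...,2]>.095)&(S[...,2]<.13)&(S[...,1]>-.06)&(S[...,1]<.03)&(abs(S[...,0]+.1)<.05)&(c['z_map']>.08)
print(m.sum(),np.percentile(S[m],[1,50,99],axis=0).round(4))
save(c,'w6.png',None,1.42)
go(sv([-.1,-.021,.165]),Rt(SY))
E
```

```text
[-0.0966  0.0092  0.1822] F [1.8 0.2 0.6] 25.2833
top 17 phi [32. 34. 36.]
scene 98 phi [30. 37. 44.]
2983 [[-0.1496 -0.0245  0.0954]
 [-0.0799 -0.0123  0.104 ]
 [-0.0514  0.0287  0.1107]]
move [-0.0296 -0.0001  0.0119] [-0.11 -0.11 -0.09]
```

View pics/w6.png

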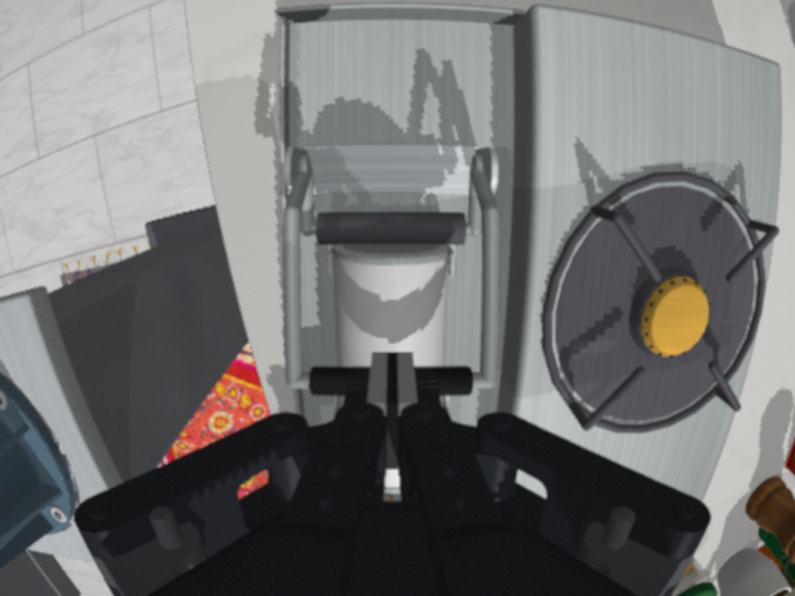

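The clamp is over (bar at px (390,380), roller against the tail) but still about 6 mm high. I'll press it down from above.

Request:
{"name": "servo_tool", "arguments": {"series": "1 -0.029 -0.003 0 0 0 0;1 -0.029 -0.003 0.02 0 0 0;1 -0.029 -0.003 0.037 0 0 0;1 -0.029 -0.003 0.042 0 0 0;1 -0.029 -0.003 0.045 0 0 0;1 -0.029 -0.003 0.048 0 0 0;1 -0.029 -0.003 0.05 0 0 0;1 -0.029 -0.003 0.05 0 0 0"}}

```text
time_s: 26.1
eef_pos: [0.4498, 0.0949, 0.1291]
eef_rot: [-0.003, 0.762, 0.648, -0.002]
wrist_force: [-17.7, -3.7, 29.3]
opening: -0.004
grasp_force: 14.7
```

```bash
python3 arc.py|head -1
```

```text
[-0.1043 -0.0205  0.1291] F [-16.8  -6.5  29.3] 26.1
```

Request:
{"name": "servo_tool", "arguments": {"series": "1 0 0 -0.01 0 0 0;1 0.01 0 -0.05 0 0 0;1 0.03 0 -0.09 0 0 0;1 0.06 0 -0.12 0 0 0;1 0.06 0 -0.12 0 0 0;1 0.06 0 -0.12 0 0 0"}}

```text
time_s: 26.6
eef_pos: [0.4627, 0.1554, 0.2499]
eef_rot: [0.0, 0.762, 0.648, 0.003]
wrist_force: [-0.3, 0.7, -1.3]
opening: 0.001
grasp_force: 0.0
```

```bash
python3 - <<'E'
from h import *
c=cam('wrist');P=cloud(c);S=(P-SC)@R.from_euler('z',SY).as_matrix();print(c['o']['eef_pos'],c['o']['wrist_force'])
m=(S[...,2]>.09)&(S[...,2]<.13)&(S[...,1]>-.06)&(S[...,1]<.03)&(abs(S[...,0]+.1)<.036)&(c['z_map']>.08)
print(m.sum(),np.percentile(S[m],[1,50,99],axis=0).round(4))
m=(abs(S[...,0]+.1)<.012)&(S[...,2]>.075)&(S[...,2]<.088)&(S[...,1]>-.01)&(S[...,1]<.06);k=S[m];print('tail',len(k),np.percentile(k,[1,50,99],axis=0).round(4))
save(c,'w7.png',None,1.42)
E
python3 bail.py
```

```text
[0.46273476 0.15544429 0.24987224] [-0.27586587  0.73111587 -1.31542432]
285 [[-0.1357 -0.0283  0.0968]
 [-0.0727 -0.0182  0.1041]
 [-0.0644 -0.0147  0.1067]]
tail 1245 [[-0.1119 -0.0095  0.0759]
 [-0.1     0.0152  0.083 ]
 [-0.0885  0.0361  0.0849]]
top 77 phi [27. 30. 33.]
scene 107 phi [28. 33. 42.]
```

View pics/w7.png

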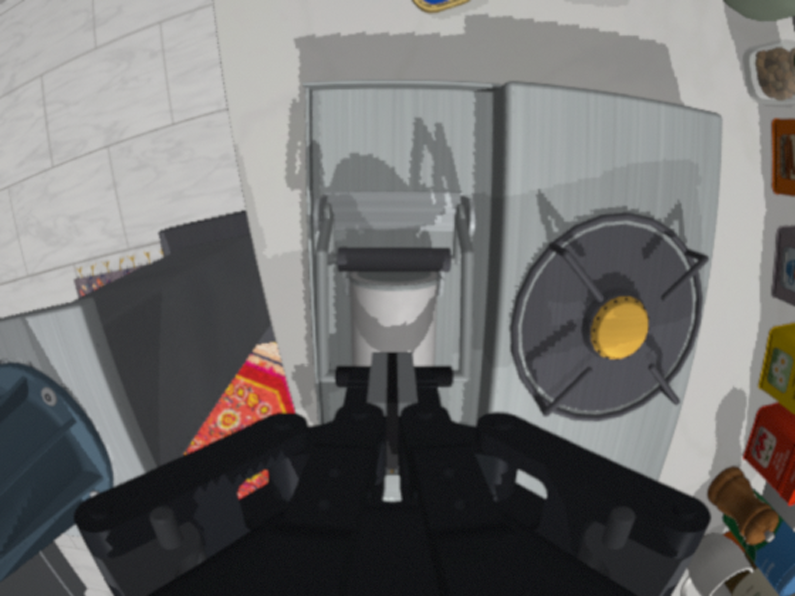

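```bash
python3 -c "
from bench import ctrl
print(ctrl.hand_in())"
```

```text
the job is handed in; nothing more can be done
None
```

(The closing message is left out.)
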